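# Shim a rocking slide warmer and check that it stands firm

### The job

The slide warmer rocks because its front right foot has lost its rubber pad. With the fingertips, push the ribbed plastic wedge along the table, thin end first, under that foot until it is snug, then press down firmly on the corner above it for about a second to check that the warmer no longer rocks, and leave both standing. Pick nothing up, do not jack the warmer up or shove it along, and leave the other things on the table alone.

Things in the scene. Friction and masses are not known exactly. Their poses are not given: they have to be found in the camera images.
- slide_warmer: Low white box with a dark metal top plate, loose, about 4 kg: 160 mm deep (x; the front with dial and switch faces -x), 220 mm wide (y), top 64 mm and underside 12 mm above the table. Origin on the table under its centre. Feet at x = +-60, y = +-90 mm; three have rubber pads, the front right one is short. It stands level on the three and tips 0.06 rad if 2 to 4 N press the short corner.
- short_foot (a point): Middle of the underside of the short front right foot (x = -60, y = -90 mm of the warmer), a bare round steel stub of 14 mm diameter, 6 mm above the table while the warmer is level, 20 mm in from the front and right sides of the housing.
- corner_top (a point): The place to press: the flat top plate 64 mm above the table, straight above the short foot; press within 30 mm of it.
- shim: Grey ribbed plastic wedge, loose, about 50 g, 74 mm long (x), 45 mm wide (y), off the front right corner, thin end towards it. Origin: middle of its underside. Thickness grows evenly from 2 mm at the thin end (x = +37) to 13 mm at the heel (x = -37). Snug when the foot's middle is at about x = +17 mm, y within 14 mm; there the push force, first under 1 N, climbs to 5 N and more. It stays where it is left.
- shim_heel (a point): Middle of the upright flat heel face of the wedge (45 mm wide, 13 mm high), 6.5 mm above the table; the face to push on.
- stain_a: Bystander, to be left alone: brown stain bottle 59x58x125 mm behind the warmer. Origin under its middle.
- stain_b: Bystander, to be left alone: brown stain bottle 55x54x115 mm behind the warmer. Origin under its middle.
- label_tape: Bystander, to be left alone: roll of tape 62 mm wide, 19 mm high, right of the warmer near the counter. Origin under its middle.
- petri_0: Bystander, to be left alone: petri dish 62 mm wide, 16 mm high, between warmer and microscope. Origin under its middle.
- ball_pen: Bystander, to be left alone: pen 10x142x12 mm lying in front of the microscope. Origin under its middle.
Mind the look-alikes: they are no part of the job. Leave any orange look-alike of the shim alone.

How it is judged:
By the outcome, as a careful person would: the job done as asked, in the order asked, and still so for the second after the job is handed in, with the robot touching nothing.
It also fails if it takes over 53 s, if anything falls off the work surface, if the arm or the gripper's body presses on something with over 40 N, if the wrist force passes 120 N, or if a joint passes its speed limit or range.

### The arm

A 7-joint arm with a two-finger parallel gripper is mounted at the origin on a cart in front of the work surface, level with it; the furniture and walls round the work are solid. World frame = base frame: x ahead of the robot, y to its left, z up, the work surface at z = 0. Lengths are in m, angles in rad, forces in N, time in s.
With the tool pointing down it reaches from about 0.375 to 0.925 m from the base axis. Payload 3.1 kg.
Tool frame: the origin (TCP) lies at the centre of the arm's flange, where the gripper is bolted on; the fingertips stand 173 mm ahead of it and the grasp point (between the pads) lies 155 mm ahead of it; z points along the fingers, y is the direction in which the jaws open and shut (so a half turn about z gives the same grasp; the last joint's range is limited). The gripper opens to 85 mm and grips with 20 to 120 N. Pads are 22 mm wide; open, the fingers measure 114 mm over their backs; the gripper's body (76 mm by 85 mm) begins 54 mm behind the grasp point. The pads swing forward as they close: fully open they stand 13 mm farther back than shut.
Start: joints at [1.233, 0.383, 0.044, 1.598, -0.018, 1.161, -0.05], TCP at [0.154, -0.631, 0.405] pointing down, gripper open.
Joint ranges: [-2.61, 2.61], [-0.41, 2.15], [-1.48, 1.57], [0, 2.5], [-1.57, 4.71], [0.05, 1.97], [-2.85, 2.85]. Speed limits (rad/s): [2.79, 2.79, 3.14, 3.14, 3.14, 3.14, 3.14].

### API

Orientations are given as a 3x3 rotation matrix whose columns are the frame's x, y, z axes.
In Python, from workcell import read_state, get_image, camera_params, workorder gives the robot as it stands. The module is installed in compiled form; this text tells all that it offers.
- The arm moves only by the tool carry_out, never from a script. Its argument "plan" is a list that holds one entry, the list of rows, each a list of 7 numbers: the shift along the tool's x, y, z in cm, then the turn, a rotation vector about the tool's x, y, z in rad, then the closure in counts, from 0 (fully open) to 255 (shut). In form: [[[tx, ty, tz, ax, ay, az, claw], ...]]. A call has 1 to 8 rows; each row shifts and turns the commanded pose from where the row before left it, along the tool's axes as they then stand; what a row does not reach is not made up. A row lasts 1/12 s, in which the tool goes at most 41.7 mm and 7.16 degrees, less where a joint would pass 70% of its speed; a pose out of reach is approached as far as the arm can. A call is refused whole if a number of a shift passes 4.17 or a number of a turn 0.125, either way. A call with a gripper value outside its range is refused whole. The fingers move at their own pace and stop on an object; "squeeze" is the grip in N (left out, the last holds). Time passes only in rows, so rows that do not move let the fingers close. It gives the time, the measured TCP pose, the force and the opening at its end, in the units of the state.
- read_state(): the state, without advancing time (a new reading comes with each control period).
- get_image(name): name is "side" or "top" or "wrist"; returns the picture (400x640x3 uint8, red, green, blue); there is no depth.
- camera_params(name): a dict with "fovy" (degrees; the focal length in pixels is half the picture's height over the tangent of half this angle, whatever the lens; pixels are square), "cx", "cy" (the principal point, pixels), "eye" and "rotation" of the camera in the world; the wrist camera has in their place "hand_eye" (4x4, takes a point from camera to tool coordinates, whose origin is the TCP and whose axes are the flange's). Camera axes: x right, y up, looking along -z (the intrinsics and any distortion apply to the point x, -y, -z); pixel columns grow to the right and rows downward; lengths in m; the calibration is good to about 2 mm. A picture is of the moment at which its call begins: read the wrist's pose just before it. camera_params takes no time and is no camera call.
- workorder.hand_in(): hands the job in, once; it reports no verdict.
The state is a dict: "time_s": time; "joint_positions": joint angles; "dq": joint speeds; "joint_efforts": joint torques, N m; "tool_pos": TCP position; "tcp_rot": TCP orientation; "force": force on the tool from outside, world axes, zero at the start; "ft_torque": the same for the moment, N m; "width": finger opening in m.
Only numpy, scipy, OpenCV 4.12 (cv2) and the standard library are available. Lean on these libraries where they do the work, as an engineer would, in place of code of your own. Each camera call takes 0.05 s, during which the arm holds its last target.

## Working session

There is one attempt and no reset: what is moved stays moved. The work goes in short steps, Python scripts to look and compute and a tool call to move; the robot and the scene stay as the last step left them, time stands still between calls to the robot, and variables do not carry over. Pictures are saved under pics/ and viewed, and the job is handed in when it is done.

Besides the shell and the picture viewer there is one more tool, called after "Emit:" as a command line: name --argument value ..., lists and objects as JSON in quotes. carry_out: Moves the arm, as the interface text tells. Its arguments: {"type":"object","properties":{"plan":{"type":"array"},"squeeze":{"type":"number"}},"required":["plan"]}

```bash
mkdir -p pics; python3 - <<'E'
from workcell import read_state,get_image,camera_params
import cv2,numpy as np
np.set_printoptions(precision=4,suppress=True)
s=read_state()
for k,v in s.items(): print(k,np.array(v))
for n in("side","top","wrist"):
    im=get_image(n); cv2.imwrite(f"pics/{n}0.png",im[:,:,::-1]); print(n,camera_params(n))
E
```

```text
time_s 0.0
joint_positions [ 1.2332  0.3839  0.0438  1.5996 -0.0179  1.1612 -0.0499]
dq [-0.0008  0.0011 -0.0001 -0.001  -0.0013  0.0021  0.0001]
joint_efforts [  0.0003 -43.3459   1.0247 -24.9508   0.0106   0.0114  -0.    ]
tool_pos [ 0.1543 -0.6309  0.4033]
tcp_rot [[ 0.9714  0.2376 -0.0008]
 [ 0.2376 -0.9714  0.0025]
 [-0.0001 -0.0026 -1.    ]]
force [-0.1117  0.0492  0.3354]
ft_torque [0.0119 0.0287 0.0175]
width 0.08535646088957044
side {'fovy': 53.42003043955647, 'cx': 320.4624127930058, 'cy': 197.80333619711558, 'eye': array([ 0.4286, -0.3392,  0.8143]), 'rotation': array([[ 0.9835,  0.1336, -0.1224],
       [-0.181 ,  0.7551, -0.6302],
       [ 0.0082,  0.6419,  0.7668]])}
top {'fovy': 48.428983614919716, 'cx': 323.8675937285325, 'cy': 199.91648577339777, 'eye': array([0.3148, 0.2762, 1.3951]), 'rotation': array([[-0.0238,  0.9854, -0.1687],
       [-0.9997, -0.0248, -0.0036],
       [-0.0078,  0.1685,  0.9857]])}
wrist {'fovy': 61.27078054449019, 'cx': 320.68802456256174, 'cy': 200.32587715252546, 'hand_eye': array([[ 0.0001,  0.9483,  0.3175,  0.0822],
       [ 1.    , -0.0003,  0.0006,  0.0009],
       [ 0.0007,  0.3175, -0.9483,  0.03  ],
       [ 0.    ,  0.    ,  0.    ,  1.    ]])}
```

View pics/side0.png

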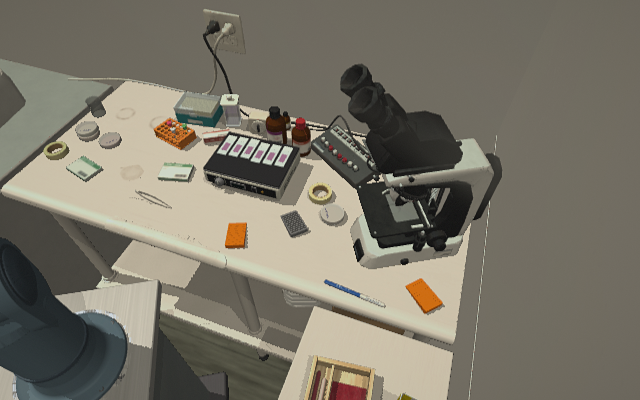

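View pics/top0.png

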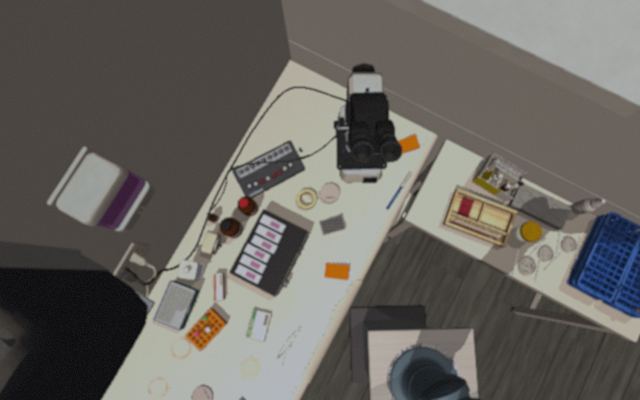

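View pics/wrist0.png

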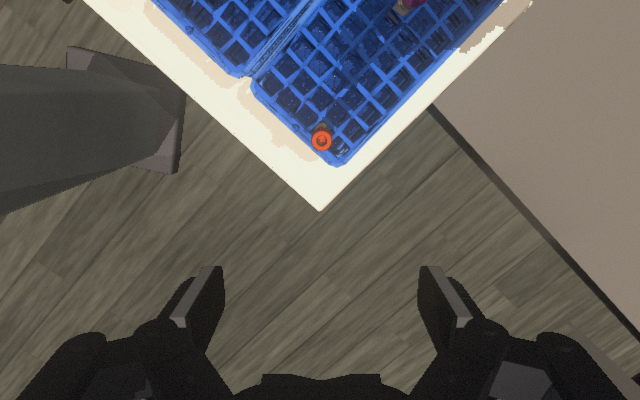

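The side view shows the grey wedge at about (293,223) and the warmer at about (253,165). In the top view they are at (332,223) and (270,250). I'll measure both.

```bash
cat > h.py <<'E'
import numpy as np,cv2
from workcell import *
np.set_printoptions(precision=4,suppress=True)
def cam(n,s=None):
    p=camera_params(n); f=200/np.tan(np.radians(p['fovy']/2))
    if n=='wrist':
        H=np.array(p['hand_eye']);R0=np.array(s['tcp_rot']);R=R0@H[:3,:3];e=np.array(s['tool_pos'])+R0@H[:3,3]
    else: R=np.array(p['rotation']);e=np.array(p['eye'])
    return R,e,f,p['cx'],p['cy']
def ray(c,uv,z):
    R,e,f,cx,cy=c
    d=R@np.array([(uv[0]-cx)/f,-(uv[1]-cy)/f,-1]); return e+d*(z-e[2])/d[2]
def proj(c,P):
    R,e,f,cx,cy=c; q=R.T@(np.asarray(P)-e); return np.array([cx+f*q[0]/-q[2],cy-f*q[1]/-q[2]])
E
python3 - <<'E'
from h import *
for n,(x0,y0,w,h) in(("side",(195,120,140,125)),("top",(220,180,140,125))):
    im=cv2.imread(f"pics/{n}0.png")[y0:y0+h,x0:x0+w]
    cv2.imwrite(f"pics/{n}0z.png",cv2.resize(im,None,fx=5,fy=4.8 if 0 else 4.8,interpolation=cv2.INTER_CUBIC) if 0 else cv2.resize(im,(w*4,h*4),interpolation=cv2.INTER_CUBIC))
print(ray(cam('side'),(293,223),.007),ray(cam('top'),(332,223),.007))
print(ray(cam('side'),(253,158),.064),ray(cam('top'),(270,250),.064))
E
```

```text
[0.4745 0.255  0.007 ] [0.4782 0.2575 0.007 ]
[0.3953 0.4458 0.064 ] [0.3951 0.4453 0.064 ]
```

View pics/side0z.png

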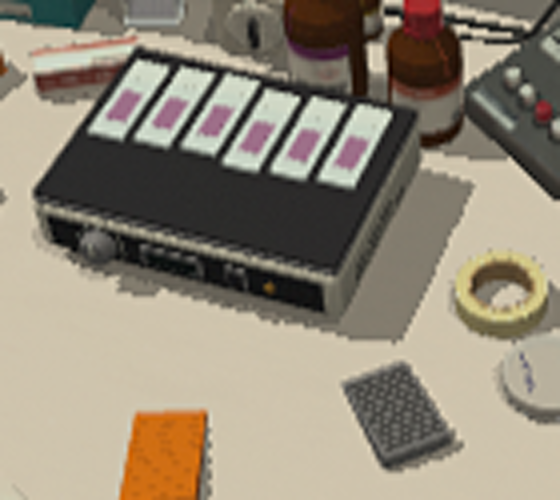

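View pics/top0z.png

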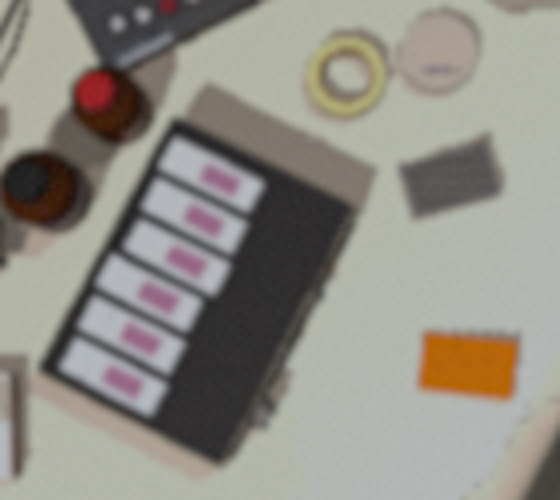

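```bash
python3 - <<'E'
from h import *
S=cam('side');T=cam('top')
o={'side':(195,120),'top':(220,180)}
W={'side':[(340,272),(36,195),(138,48),(418,108)],'top':[(355,205),(222,462),(42,370),(175,120)]} # FR, FL, BL, BR
G={'side':[(343,383),(404,362),(453,434),(388,462)],'top':[(415,217),(400,165),(488,135),(503,182)]}
for n,c in(('side',S),('top',T)):
    P=np.array([ray(c,np.array(p)/4+o[n],.064)[:2] for p in W[n]])
    fr,fl,bl,br=P; yv=(fl-fr)+(bl-br); xv=(bl-fl)+(br-fr)
    print(n,P.tolist(),'ctr',P.mean(0),'yaw',np.degrees([np.arctan2(xv[1],xv[0]),np.arctan2(-yv[0],yv[1])]),np.linalg.norm(yv)/2,np.linalg.norm(xv)/2)
    z=[.002,.002,.013,.013]
    P=np.array([ray(c,np.array(p)/4+o[n],zz)[:2] for p,zz in zip(G[n],z)])
    print(P, P.mean(0)); tl=(P[0]+P[1])/2;hl=(P[2]+P[3])/2;d=tl-hl;print('thin',tl,'heel',hl,np.linalg.norm(d),np.degrees(np.arctan2(d[1],d[0])))
E
```

```text
side [[0.45407390951909626, 0.3266715606908118], [0.26649400767368725, 0.42781452750929894], [0.33729862797807736, 0.5630771366804959], [0.5244749026356599, 0.46698167720859374]] ctr [0.3956 0.4461] yaw [62.869  62.2417] 0.2117458315012663 0.15482195613449098
[[0.447  0.287 ]
 [0.4879 0.2972]
 [0.5089 0.2274]
 [0.4666 0.2137]] [0.4776 0.2563]
thin [0.4675 0.2921] heel [0.4877 0.2205] 0.07438314817918863 105.79758294441598
top [[0.44831613022928873, 0.3286894471955608], [0.2619401030845736, 0.42956673718050886], [0.3316714887457147, 0.562430260772879], [0.5161573329503506, 0.46378489780381693]] ctr [0.3895 0.4461] yaw [62.8236 61.7199] 0.21056342076827408 0.15060563479567338
[[0.4439 0.2843]
 [0.4853 0.2951]
 [0.5059 0.2255]
 [0.4686 0.2149]] [0.4759 0.2549]
thin [0.4646 0.2897] heel [0.4872 0.2202] 0.07308566693163816 108.02766142617384
```

```bash
python3 - <<'E'
from h import *
S=cam('side');T=cam('top')
def tri(a,b):
    A=[];B=[]
    for c,uv in((S,a),(T,b)):
        d=ray(c,uv,0)-c[1];d/=np.linalg.norm(d);M=np.eye(3)-np.outer(d,d);A.append(M);B.append(M@c[1])
    return np.linalg.lstsq(np.vstack(A),np.hstack(B),rcond=None)[0]
print('eyeL',tri((366,100),(392,150)),tri((352,75),(378,130)))
for uv,z in(((360,265),0),((355,232),.05),((332,214),.016),((320,193),.019),((354,292),0.006),((237,236),.005),((304,140),.1)): print(uv,ray(S,uv,z))
for uv,z in(((362,180),.05),((392,150),.35),((329,192),.016),((306,198),.019)): print('top',uv,ray(T,uv,z))
E
```

```text
eyeL [0.5841 0.1282 0.4566] [0.594  0.1628 0.4853]
(360, 265) [0.6126 0.1119 0.    ]
(355, 232) [0.6113 0.1721 0.05  ]
(332, 214) [0.5751 0.2591 0.016 ]
(320, 193) [0.5573 0.3308 0.019 ]
(354, 292) [0.5815 0.0445 0.006 ]
(237, 236) [0.334  0.2414 0.005 ]
(304, 140) [0.5357 0.4532 0.1   ]
top (362, 180) [0.6044 0.1618 0.05  ]
top (392, 150) [0.6124 0.1117 0.35  ]
top (329, 192) [0.5757 0.2644 0.016 ]
top (306, 198) [0.5578 0.3372 0.019 ]
```

Emit:
carry_out --plan '[[[0,-3.6,0,0,0,0,210],[0,-3.6,0,0,0,0,210],[0,-3.6,0,0,0,0,210],[0,-3.6,0,0,0,0,210],[0,-3.6,0,0,0,0,210],[4.13,-0.18,0,0,0,-0.088,210],[4.13,-0.18,0,0,0,-0.088,210],[4.13,-0.18,0,0,0,-0.088,210]]]'

```text
time_s: 0.82
tool_pos: [0.2269, -0.4108, 0.4047]
tcp_rot: [[0.875, 0.484, 0.0], [0.484, -0.875, -0.001], [-0.0, 0.001, -1.0]]
force: [1.1, -1.1, 0.3]
width: 0.0149
```

Emit:
carry_out --plan '[[[4.13,-0.18,0,0,0,-0.088,210],[4.13,-0.18,0,0,0,-0.088,210],[4.13,-0.18,0,0,0,-0.088,210],[4.13,-0.18,0,0,0,-0.088,210],[4.13,-0.18,0,0,0,-0.088,210],[4.13,-0.18,0,0,0,-0.088,210],[4.13,-0.18,0,0,0,-0.088,210],[4.13,-0.18,0,0,0,-0.088,210]]]'

```text
time_s: 1.48
tool_pos: [0.4404, -0.1653, 0.4047]
tcp_rot: [[0.351, 0.936, 0.001], [0.936, -0.351, -0.0], [0.0, 0.001, -1.0]]
force: [1.4, -0.1, -0.3]
width: 0.015
```

Emit:
carry_out --plan '[[[4.13,-0.18,0,0,0,-0.088,210],[4.13,-0.18,0,0,0,-0.088,210],[4.13,-0.18,0,0,0,-0.088,210],[4.13,-0.18,0,0,0,-0.088,210],[4.13,-0.18,0,0,0,-0.088,210],[4.13,-0.18,0,0,0,-0.088,210],[4.13,-0.18,0,0,0,-0.088,210],[0,0,0,0,0,0,210]]]'

```text
time_s: 2.15
tool_pos: [0.4524, 0.127, 0.4054]
tcp_rot: [[-0.267, 0.964, 0.0], [0.964, 0.267, 0.005], [0.005, 0.002, -1.0]]
force: [0.1, 1.2, 0.6]
width: 0.0146
```

```bash
python3 - <<'E'
from h import *
import pickle
s=read_state();print(s['time_s'],np.array(s['tool_pos']),np.array(s['tcp_rot']))
im=get_image('wrist');cv2.imwrite('pics/wrist1.png',im[:,:,::-1]);pickle.dump(s,open('s1.pkl','wb'))
im=get_image('side');cv2.imwrite('pics/side1.png',im[:,:,::-1])
E
```

```text
2.15 [0.4524 0.127  0.4054] [[-0.2672  0.9636  0.0003]
 [ 0.9636  0.2672  0.0052]
 [ 0.0049  0.0016 -1.    ]]
```

View pics/wrist1.png

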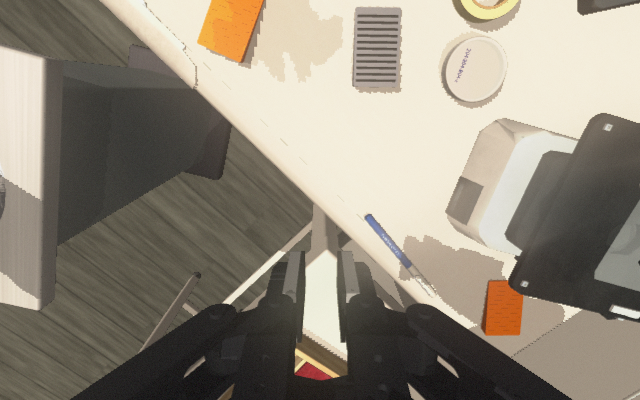

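View pics/side1.png

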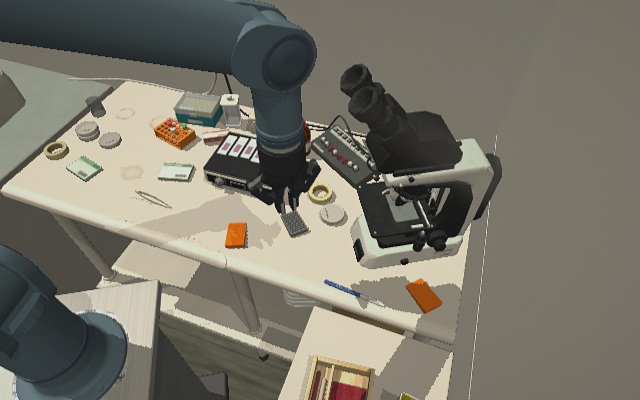

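```bash
python3 - <<'E'
from h import *
import pickle
s=pickle.load(open('s1.pkl','rb'));c=cam('wrist',s);print(c[1])
im=cv2.imread('pics/wrist1.png')[0:110,330:420];cv2.imwrite('pics/w1z.png',cv2.resize(im,None,fx=5,fy=5,interpolation=cv2.INTER_CUBIC))
P=np.array([ray(c,p,z)[:2] for p,z in (((357,8),.002),((401,9),.002),((400,91),.013),((354,90),.013))]);print(P)
tl=(P[0]+P[1])/2;hl=(P[2]+P[3])/2;d=tl-hl;print('thin',tl,'heel',hl,np.linalg.norm(d),np.degrees(np.arctan2(d[1],d[0])), np.linalg.norm(P[1]-P[0]))
u=(P[3]-P[2]);print(np.degrees(np.arctan2(u[1],u[0]))-90)
E
```

```text
[0.4314 0.2051 0.3757]
[[0.446  0.288 ]
 [0.4879 0.2987]
 [0.5104 0.2255]
 [0.4648 0.2138]]
thin [0.4669 0.2933] heel [0.4876 0.2197] 0.07653543164364271 105.69898057812848 0.04326726919275378
-255.67999726909792
```

View pics/w1z.png

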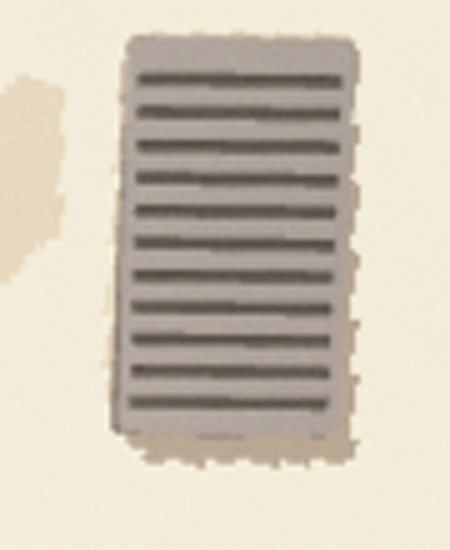

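Emit:
carry_out --plan '[[[3.6,0,0,0,0,0,210],[3.6,0,0,0,0,0,210],[3.6,1.0,0,0,0,0,210],[3.6,1.0,0,0,0,0,210],[0,0,0,0,0,0,210],[0,0,0,0,0,0,210]]]'

```text
time_s: 2.75
tool_pos: [0.4386, 0.2626, 0.4044]
tcp_rot: [[-0.252, 0.968, -0.001], [0.968, 0.252, 0.001], [0.001, -0.001, -1.0]]
force: [0.6, -1.1, 0.5]
width: 0.0152
```

```bash
python3 - <<'E'
from h import *
import pickle
s=read_state();print(s['time_s'],np.array(s['tool_pos']),np.array(s['tcp_rot']))
im=get_image('wrist');cv2.imwrite('pics/wrist2.png',im[:,:,::-1]);pickle.dump(s,open('s2.pkl','wb'))
E
```

```text
2.75 [0.4386 0.2626 0.4044] [[-0.2524  0.9676 -0.0009]
 [ 0.9676  0.2524  0.0006]
 [ 0.0008 -0.0007 -1.    ]]
```

View pics/wrist2.png

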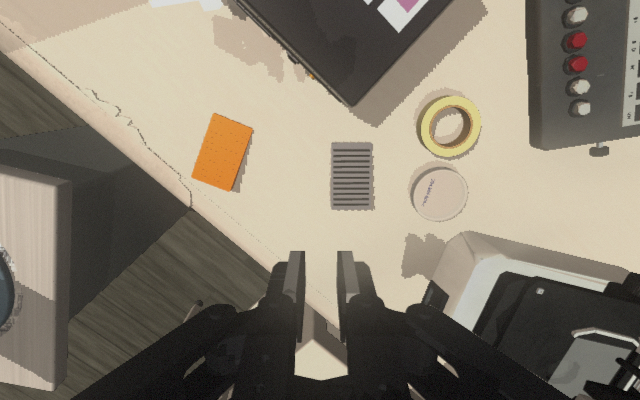

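```bash
python3 - <<'E'
from h import *
import pickle
s=pickle.load(open('s2.pkl','rb'));c=cam('wrist',s);print(c[1])
im=cv2.imread('pics/wrist2.png')[60:220,290:410];cv2.imwrite('pics/w2z.png',cv2.resize(im,None,fx=4,fy=4,interpolation=cv2.INTER_CUBIC))
P=np.array([ray(c,p,z)[:2] for p,z in (((331,142),.002),((372,142),.002),((374,209.5),.013),((331,208.5),.013))]);print(P)
tl=(P[0]+P[1])/2;hl=(P[2]+P[3])/2;d=tl-hl;print('thin',tl,'heel',hl,np.linalg.norm(d),np.degrees(np.arctan2(d[1],d[0])), np.linalg.norm(P[1]-P[0]))
C=ray(c,(352,106),.064)[:2];F=ray(c,(236,0),.064)[:2];R=ray(c,(453,0),.064)[:2]
a=R-C;b=F-C;print(C,np.degrees(np.arctan2(a[1],a[0])),np.degrees(np.arctan2(b[1],b[0]))-90)
for y in np.radians([62.3]):
    x=np.array([np.cos(y),np.sin(y)]);yy=np.array([-x[1],x[0]])
    for ins in(.02,.016): f=C+ins*(x+yy);print('foot',f,np.degrees(np.arctan2(*(f-hl)[::-1])),np.linalg.norm(f-hl))
E
```

```text
[0.4188 0.3409 0.3745]
[[0.4437 0.289 ]
 [0.4873 0.3004]
 [0.5103 0.229 ]
 [0.4627 0.2178]]
thin [0.4655 0.2947] heel [0.4865 0.2234] 0.07434311604676402 106.43387209138476 0.04506007445671901
[0.4492 0.333 ] 60.831005907432555 63.959687557656025
foot [0.4408 0.36  ] 108.49189786016211 0.1440877053090928
foot [0.4425 0.3546] 108.54059975653612 0.1384321250148857
```

View pics/w2z.png

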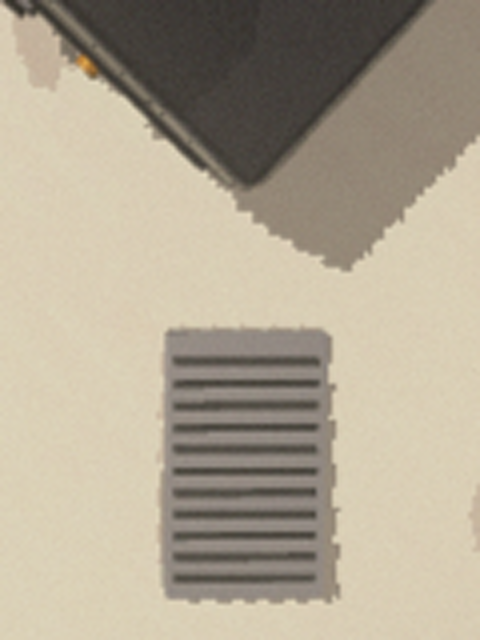

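Emit:
carry_out --plan '[[[0,0,0,0,0,-0.043,210],[-2.6,1.15,0,0,0,0,210],[-2.6,1.15,0,0,0,0,210],[-2.6,1.15,0,0,0,0,210],[0,0,2,0,0,0,210],[0,0,2,0,0,0,210],[0,0,0,0,0,0,210],[0,0,0,0,0,0,210]]]'

```text
time_s: 3.47
tool_pos: [0.4943, 0.1942, 0.3633]
tcp_rot: [[-0.288, 0.958, -0.003], [0.958, 0.288, -0.003], [-0.001, -0.004, -1.0]]
force: [-0.4, 0.0, 0.6]
width: 0.0153
```

```bash
python3 - <<'E'
from h import *
s=read_state();print(s['time_s'],np.array(s['tool_pos']),np.array(s['tcp_rot']),np.array(s['force']))
im=get_image('side');cv2.imwrite('pics/side3.png',im[:,:,::-1])
E
```

```text
3.4667 [0.4943 0.1942 0.3633] [[-0.2876  0.9578 -0.0034]
 [ 0.9578  0.2876 -0.0025]
 [-0.0014 -0.004  -1.    ]] [-0.388   0.0097  0.6249]
```

View pics/side3.png

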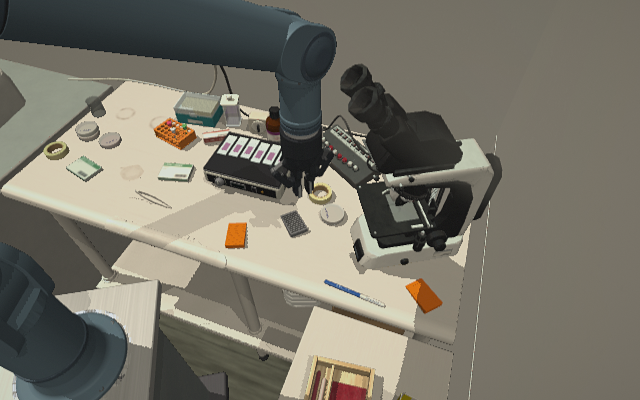

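```bash
python3 - <<'E'
from h import *
S=cam('side')
for z in(.36,.45,.5,.55,.6):
    p=proj(S,(.494,.194,z));q=proj(S,(.544,.194,z));print(z,p,q)
E
```

```text
0.36 [299.8583 129.047 ] [328.0213 125.8487]
0.45 [298.0493  84.5992] [329.3173  81.4823]
0.5 [296.8599  55.3749] [330.1681  52.3583]
0.55 [295.5036  22.0517] [331.1369  19.1947]
0.6 [293.9428 -16.2978] [332.25   -18.9117]
```

Emit:
carry_out --plan '[[[0,-3,0,0,0,0,210],[0,0,3.5,0,0,0,210],[0,0,3.5,0,0,0,210],[0,0,3.5,0,0,0,210],[0,0,3.5,0,0,0,210],[0,3,0,0,0,0,210],[0,0,0,0,0,0,210],[0,0,0,0,0,0,210]]]'

```text
time_s: 4.18
tool_pos: [0.496, 0.1977, 0.2259]
tcp_rot: [[-0.291, 0.957, 0.003], [0.957, 0.291, 0.002], [0.001, 0.003, -1.0]]
force: [-0.3, -0.2, 1.1]
width: 0.0149
```

```bash
python3 - <<'E'
from h import *
import pickle
s=read_state();print(s['time_s'],np.array(s['tool_pos']),np.array(s['tcp_rot']),np.array(s['force']))
pickle.dump(s,open('s4.pkl','wb'))
for n in('side','wrist'):
    im=get_image(n);cv2.imwrite(f'pics/{n}4.png',im[:,:,::-1])
E
```

```text
4.1833 [0.496  0.1977 0.2259] [[-0.2907  0.9568  0.0029]
 [ 0.9568  0.2907  0.0017]
 [ 0.0008  0.0033 -1.    ]] [-0.259  -0.1968  1.055 ]
```

View pics/side4.png

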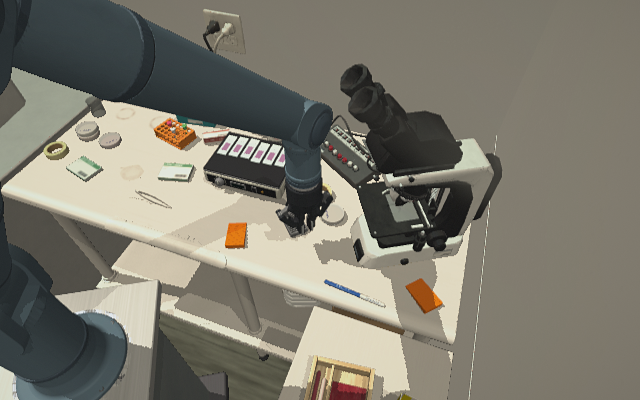

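View pics/wrist4.png

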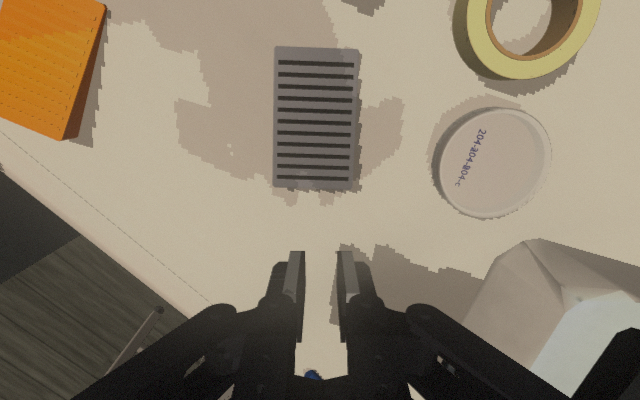

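```bash
python3 - <<'E'
from h import *
import pickle
s=pickle.load(open('s4.pkl','rb'));c=cam('wrist',s)
R=np.array(s['tcp_rot']);t=np.array(s['tool_pos'])
for p,z in (((276,46),.002),((358,48),.002),((353,188),.013),((275,187),.013)):
    P=ray(c,p,z);print(P, R.T@(P-t)*1000)
for y in(-.008,-.022,.008,.022): print(y,proj(c,t+R@[.011,y,.172]),proj(c,t+R@[0,y,.172]))
f=np.array([.4435,.354,0]);print(R.T@(f-t)*1000)
E
```

```text
[0.4452 0.2885 0.002 ] [101.4296 -22.9695 223.9437]
[0.4868 0.3001 0.002 ] [100.4835  20.1449 224.0846]
[0.5068 0.2294 0.013 ] [ 26.963   18.7433 213.0243]
[0.4645 0.2172 0.013 ] [ 27.5867 -25.2314 212.8803]
-0.008 [302.3361 245.9472] [302.7336 266.9488]
-0.022 [272.1708 245.9429] [273.224  266.9442]
0.008 [336.8119 245.9522] [336.4598 266.954 ]
0.022 [366.9791 245.9566] [365.9711 266.9586]
[164.6063  -5.5895 226.0487]
```

Emit:
carry_out --plan '[[[0,-0.35,1.5,0,0,0,210],[0,0,1.5,0,0,0,210],[0,0,1.0,0,0,0,210],[0,0,0.5,0,0,0,210],[0,0,0.3,0,0,0,210],[0,0,0,0,0,0,210],[0,0,0,0,0,0,210]]]'

```text
time_s: 4.87
tool_pos: [0.4911, 0.1965, 0.1768]
tcp_rot: [[-0.292, 0.956, 0.0], [0.956, 0.292, 0.0], [0.0, 0.0, -1.0]]
force: [-0.1, 0.4, -0.5]
width: 0.0151
```

```bash
python3 - <<'E'
from h import *
import pickle
s=read_state();print(s['time_s'],np.array(s['tool_pos']),np.array(s['tcp_rot']),np.array(s['force']))
pickle.dump(s,open('s5.pkl','wb'))
for n in('wrist',):
    im=get_image(n);cv2.imwrite(f'pics/{n}5.png',im[:,:,::-1])
E
```

```text
4.8667 [0.4911 0.1965 0.1768] [[-0.2919  0.9564  0.0002]
 [ 0.9564  0.2919  0.0003]
 [ 0.0002  0.0003 -1.    ]] [-0.1357  0.3858 -0.5073]
```

View pics/wrist5.png

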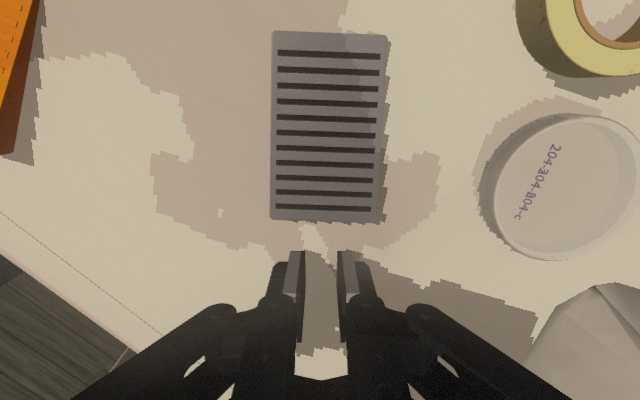

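Emit:
carry_out --plan '[[[0.7,0,0,0,0,0,210],[0.7,0,0,0,0,0,210],[0.5,0,0,0,0,0,210],[0.6,0,0,0,0,0,210],[0.7,0,0,0,0,0,210],[0.7,0,0,0,0,0,210],[0.7,0,0,0,0,0,210],[0,0,0,0,0,0,210]]]'

```text
time_s: 5.58
tool_pos: [0.4766, 0.2427, 0.177]
tcp_rot: [[-0.295, 0.956, 0.0], [0.956, 0.295, 0.002], [0.002, 0.001, -1.0]]
force: [-0.1, 0.7, 0.3]
width: 0.0148
```

```bash
python3 - <<'E'
from h import *
import pickle
s=read_state();print(s['time_s'],np.array(s['tool_pos']),np.array(s['force']))
pickle.dump(s,open('s6.pkl','wb'))
c=cam('wrist',s);R=np.array(s['tcp_rot']);t=np.array(s['tool_pos'])
f=np.array([.4435,.354,0]);print(R.T@(f-t)*1000)
for n in('wrist','side'):
    im=get_image(n);cv2.imwrite(f'pics/{n}6.png',im[:,:,::-1])
E
```

```text
5.5833 [0.4766 0.2427 0.177 ] [-0.0572  0.7074  0.2973]
[115.7662   1.0854 177.1941]
```

View pics/wrist6.png

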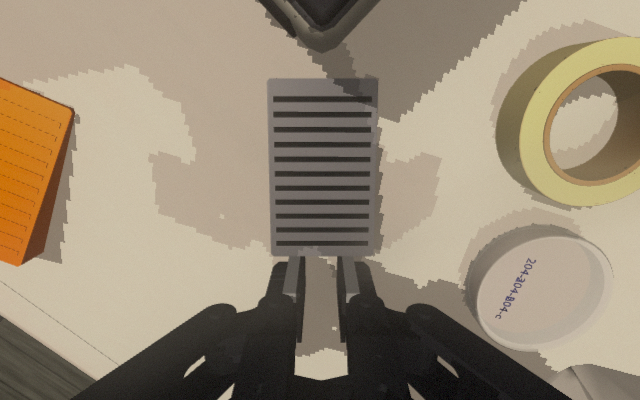

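View pics/side6.png

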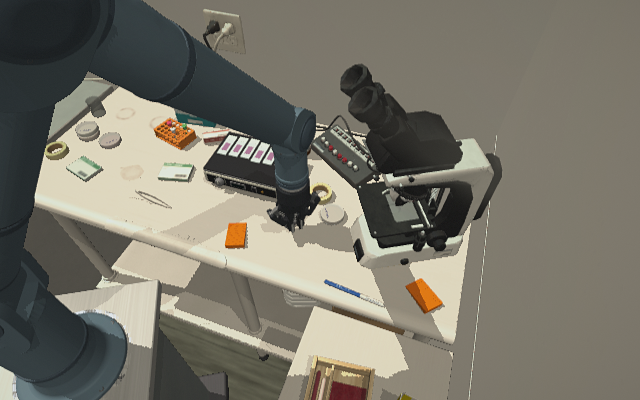

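Emit:
carry_out --plan '[[[0.6,0,0,0,0,0,210],[0.6,0,0,0,0,0,210],[0.6,0,0,0,0,0,210],[0.6,0,0,0,0,0,210],[0.6,0,0,0,0,0,210],[0,0,0,0,0,0,210],[0,0,0,0,0,0,210]]]'

```text
time_s: 6.27
tool_pos: [0.4684, 0.2698, 0.1768]
tcp_rot: [[-0.293, 0.956, 0.0], [0.956, 0.293, 0.001], [0.0, 0.0, -1.0]]
force: [0.1, -0.2, 0.7]
width: 0.0152
```

```bash
python3 - <<'E'
from h import *
import pickle
s=read_state();print(s['time_s'],np.array(s['tool_pos']),np.array(s['force']))
R=np.array(s['tcp_rot']);t=np.array(s['tool_pos'])
f=np.array([.4435,.354,0]);print(R.T@(f-t)*1000, R.T@np.array(s['force']))
for n in('wrist','side'):
    im=get_image(n);cv2.imwrite(f'pics/{n}7.png',im[:,:,::-1])
E
```

```text
6.2667 [0.4684 0.2698 0.1768] [ 0.0712 -0.2146  0.7214]
[ 87.7499   0.7921 176.8469] [-0.2257  0.0053 -0.7215]
```

View pics/wrist7.png

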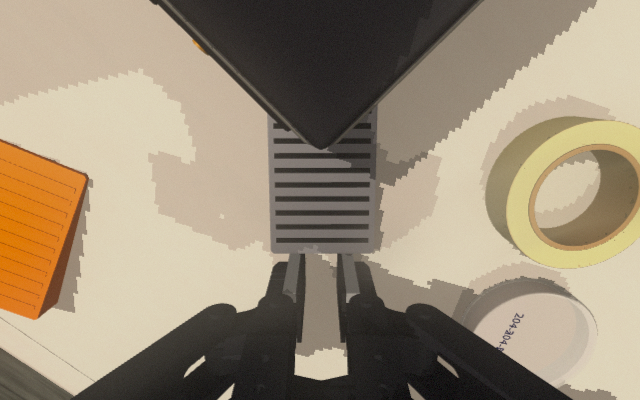

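Emit:
carry_out --plan '[[[0.4,0,0,0,0,0,210],[0.4,0,0,0,0,0,210],[0.4,0,0,0,0,0,210],[0.2,0,0,0,0,0,210],[0,0,0,0,0,0,210],[0,0,0,0,0,0,210]]]'

```text
time_s: 6.87
tool_pos: [0.4645, 0.2827, 0.1768]
tcp_rot: [[-0.292, 0.956, 0.0], [0.956, 0.292, 0.0], [0.0, 0.0, -1.0]]
force: [0.1, 0.3, -0.9]
width: 0.0148
```

Emit:
carry_out --plan '[[[0.2,0,0,0,0,0,210],[0,0,0,0,0,0,210]]]'

```text
time_s: 7.03
tool_pos: [0.4641, 0.2844, 0.1767]
tcp_rot: [[-0.292, 0.956, 0.0], [0.956, 0.292, 0.0], [0.0, 0.0, -1.0]]
force: [-0.2, 0.1, 0.6]
width: 0.0151
```

Emit:
carry_out --plan '[[[0.2,0,0,0,0,0,210],[0,0,0,0,0,0,210]]]'

```text
time_s: 7.2
tool_pos: [0.4635, 0.2864, 0.1767]
tcp_rot: [[-0.292, 0.956, 0.0], [0.956, 0.292, 0.0], [0.0, 0.0, -1.0]]
force: [-0.1, -0.2, -0.3]
width: 0.0147
```

Emit:
carry_out --plan '[[[0.15,0,0,0,0,0,210],[0,0,0,0,0,0,210]]]'

```text
time_s: 7.37
tool_pos: [0.463, 0.2878, 0.1767]
tcp_rot: [[-0.292, 0.956, 0.0], [0.956, 0.292, 0.0], [0.0, 0.0, -1.0]]
force: [0.3, -0.2, -0.2]
width: 0.0148
```

Emit:
carry_out --plan '[[[0.15,0,0,0,0,0,210],[0,0,0,0,0,0,210]]]'

```text
time_s: 7.53
tool_pos: [0.4625, 0.2893, 0.1767]
tcp_rot: [[-0.292, 0.956, -0.0], [0.956, 0.292, 0.0], [0.0, 0.0, -1.0]]
force: [0.7, -0.5, 0.6]
width: 0.0153
```

Emit:
carry_out --plan '[[[0.1,0,0,0,0,0,210],[0,0,0,0,0,0,210]]]'

```text
time_s: 7.7
tool_pos: [0.4623, 0.2902, 0.1767]
tcp_rot: [[-0.292, 0.956, 0.0], [0.956, 0.292, 0.0], [0.0, 0.0, -1.0]]
force: [0.3, -0.5, 0.7]
width: 0.0148
```

Pushing force is starting to appear, so I'll take finer steps.

Emit:
carry_out --plan '[[[0.1,0,0,0,0,0,210],[0,0,0,0,0,0,210]]]'

```text
time_s: 7.87
tool_pos: [0.462, 0.2912, 0.1767]
tcp_rot: [[-0.292, 0.956, -0.0], [0.956, 0.292, 0.0], [0.0, 0.0, -1.0]]
force: [0.2, -0.8, -0.5]
width: 0.0149
```

Emit:
carry_out --plan '[[[0.1,0,0,0,0,0,210],[0,0,0,0,0,0,210]]]'

```text
time_s: 8.03
tool_pos: [0.4617, 0.2922, 0.1767]
tcp_rot: [[-0.292, 0.956, 0.0], [0.956, 0.292, 0.0], [0.0, 0.0, -1.0]]
force: [-0.0, -0.7, -0.8]
width: 0.0151
```

Emit:
carry_out --plan '[[[0.1,0,0,0,0,0,210],[0,0,0,0,0,0,210]]]'

```text
time_s: 8.2
tool_pos: [0.4614, 0.2931, 0.1767]
tcp_rot: [[-0.292, 0.956, -0.0], [0.956, 0.292, 0.0], [0.0, 0.0, -1.0]]
force: [-0.0, -0.4, 0.5]
width: 0.0151
```

```bash
python3 - <<'E'
from h import *
s=read_state();print(np.array(s['force']))
im=get_image('wrist');cv2.imwrite(f'pics/wrist8.png',im[:,:,::-1])
E
```

```text
[-0.0296 -0.3608  0.4872]
```

View pics/wrist8.png

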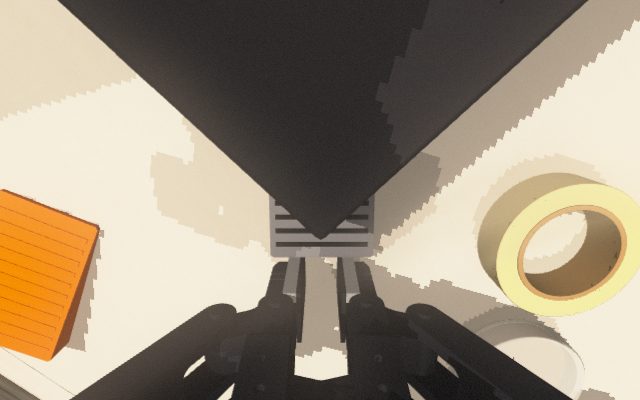

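Emit:
carry_out --plan '[[[0.1,0,0,0,0,0,210],[0,0,0,0,0,0,210]]]'

```text
time_s: 8.42
tool_pos: [0.4611, 0.294, 0.1767]
tcp_rot: [[-0.292, 0.956, 0.0], [0.956, 0.292, 0.0], [0.0, 0.0, -1.0]]
force: [0.0, -0.4, -0.6]
width: 0.0152
```

Emit:
carry_out --plan '[[[0.1,0,0,0,0,0,210],[0,0,0,0,0,0,210]]]'

```text
time_s: 8.58
tool_pos: [0.4609, 0.2947, 0.1767]
tcp_rot: [[-0.292, 0.957, 0.0], [0.957, 0.292, -0.0], [-0.0, -0.0, -1.0]]
force: [-0.4, -0.4, 0.8]
width: 0.0152
```

```bash
python3 - <<'E'
from h import *
s=read_state();R=np.array(s['tcp_rot'])
s8=dict(s);s8['tool_pos']=[.4614,.2931,.1767];c=cam('wrist',s8)
C=ray(c,(320.5,238),.064);print(C)
F=ray(c,(62,0),.064);Q=ray(c,(590,0),.064)
a=(Q-C)[:2];b=(F-C)[:2];print(np.degrees(np.arctan2(a[1],a[0])),np.degrees(np.arctan2(b[1],b[0]))-90)
a/=np.linalg.norm(a);b/=np.linalg.norm(b)
f=C.copy();f[:2]+=.02*(a+b);f[2]=0;print(f)
print('now tcp frame',(R.T@(f-np.array(s['tool_pos'])))*1000)
P=ray(c,(322,257),.013);print('heel',P,(R.T@(P-np.array(s8['tool_pos'])))*1000)
E
```

```text
[0.4495 0.3338 0.064 ]
61.00504849968133 61.72077435459053
[0.4415 0.3608 0.    ]
now tcp frame [ 68.9539   0.7501 176.6496]
heel [0.4596 0.3026 0.013 ] [  9.684    1.0956 163.6962]
```

Emit:
carry_out --plan '[[[0.15,0,0,0,0,0,210],[0,0,0,0,0,0,210]]]'

```text
time_s: 8.75
tool_pos: [0.4608, 0.2955, 0.1767]
tcp_rot: [[-0.291, 0.957, 0.0], [0.957, 0.291, -0.002], [-0.002, -0.0, -1.0]]
force: [-0.1, -2.4, 2.2]
width: 0.0152
```

Emit:
carry_out --plan '[[[0.1,0,0,0,0,0,210],[0,0,0,0,0,0,210]]]'

```text
time_s: 8.92
tool_pos: [0.4607, 0.296, 0.1766]
tcp_rot: [[-0.291, 0.957, 0.0], [0.957, 0.291, -0.003], [-0.003, -0.001, -1.0]]
force: [1.0, -6.2, 3.0]
width: 0.0151
```

Emit:
carry_out --plan '[[[0.1,0,0,0,0,0,210],[0,0,0,0,0,0,210]]]'

```text
time_s: 9.08
tool_pos: [0.4606, 0.2964, 0.1766]
tcp_rot: [[-0.29, 0.957, 0.0], [0.957, 0.29, -0.004], [-0.004, -0.001, -1.0]]
force: [2.0, -5.2, 3.9]
width: 0.015
```

Emit:
carry_out --plan '[[[0.1,0,0,0,0,0,210],[0,0,0,0,0,0,210]]]'

```text
time_s: 9.25
tool_pos: [0.4606, 0.2968, 0.1766]
tcp_rot: [[-0.29, 0.957, 0.0], [0.957, 0.29, -0.005], [-0.005, -0.001, -1.0]]
force: [-0.0, -7.2, 6.0]
width: 0.0149
```

```bash
python3 - <<'E'
from h import *
s=read_state();print(np.array(s['force']),np.array(s['ft_torque']))
im=get_image('wrist');cv2.imwrite(f'pics/wrist9.png',im[:,:,::-1])
im=get_image('side');cv2.imwrite(f'pics/side9.png',cv2.resize(im[110:260,195:355,::-1],None,fx=4,fy=4,interpolation=cv2.INTER_CUBIC))
E
```

```text
[-0.0102 -7.1785  5.9641] [-1.5367 -0.2742  0.0315]
```

View pics/wrist9.png

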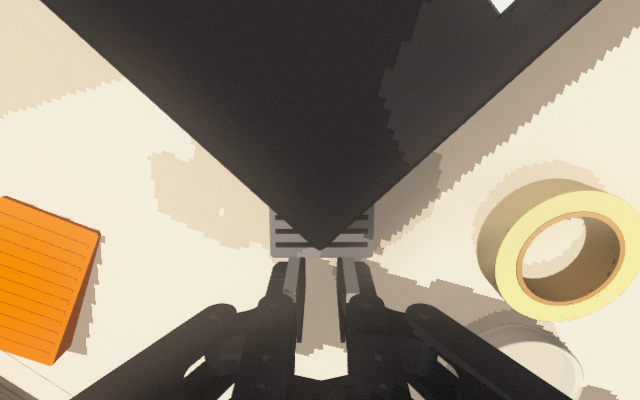

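View pics/side9.png

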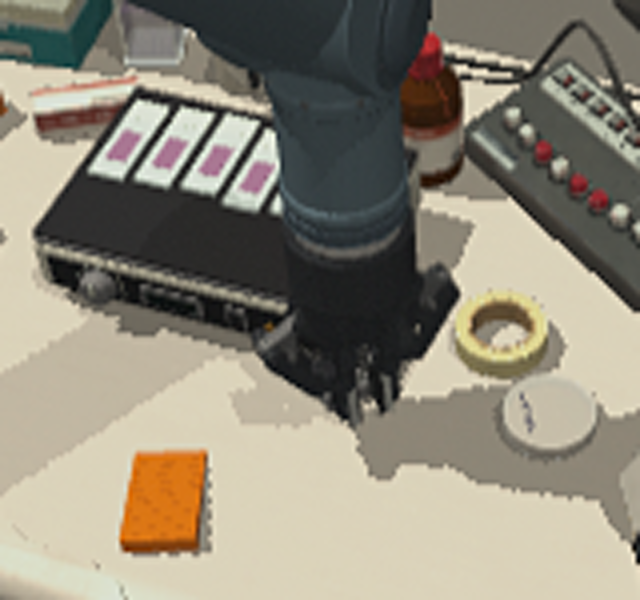

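Emit:
carry_out --plan '[[[0.1,0,0,0,0,0,210],[0,0,0,0,0,0,210],[0,0,0,0,0,0,210]]]'

```text
time_s: 9.6
tool_pos: [0.4606, 0.2972, 0.1766]
tcp_rot: [[-0.29, 0.957, 0.0], [0.957, 0.29, -0.007], [-0.006, -0.001, -1.0]]
force: [1.6, -8.1, 5.9]
width: 0.0149
```

Emit:
carry_out --plan '[[[-0.4,0,0,0,0,0,210],[-0.8,0,0,0,0,0,210],[-1.5,0,0,0,0,0,210],[-1.5,0,0,0,0,0,210],[0,0,0,0,0,0,210],[0,0,0,0,0,0,210]]]'

```text
time_s: 10.1
tool_pos: [0.4716, 0.2598, 0.1766]
tcp_rot: [[-0.29, 0.957, -0.0], [0.957, 0.29, 0.002], [0.002, 0.0, -1.0]]
force: [-0.0, -0.8, -0.6]
width: 0.0152
```

```bash
python3 - <<'E'
from h import *
import pickle
s=read_state();print(s['time_s'],np.array(s['tool_pos']),np.array(s['force']))
im=get_image('wrist');cv2.imwrite(f'pics/wrist10.png',im[:,:,::-1]);pickle.dump(s,open('s10.pkl','wb'))
E
```

```text
10.1 [0.4716 0.2598 0.1766] [-0.0018 -0.8413 -0.574 ]
```

View pics/wrist10.png

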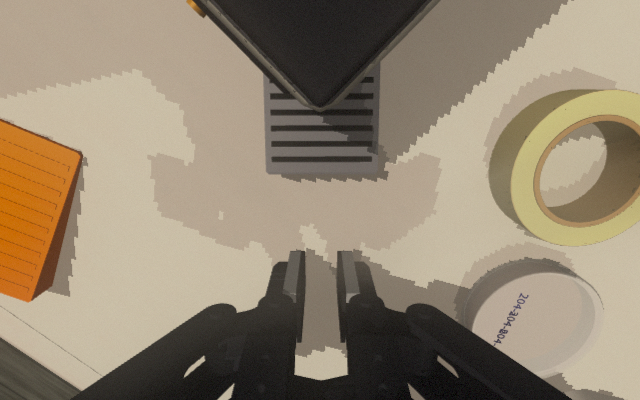

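```bash
python3 - <<'E'
from h import *
import pickle
s=pickle.load(open('s10.pkl','rb'));c=cam('wrist',s);R=np.array(s['tcp_rot']);t=np.array(s['tool_pos'])
H1=ray(c,(267,172),.013);H2=ray(c,(381,175),.013);C=ray(c,(321,107),.064);D=ray(c,(320,101),.064)
y=np.radians(62);ax=np.array([np.cos(y),np.sin(y),0]);ay=np.array([-ax[1],ax[0],0])
for P in(C,D):
  f=P+.02*(ax+ay);m=(H1+H2)/2;u=np.array([-(H1-H2)[1],(H1-H2)[0],0]);u/=np.linalg.norm(u);u=-u if u[1]<0 else u
  print('corner',P,'foot',f,'heel',m,'tool',R.T@(m-t)*1e3,'foot-heel fwd',(f-m)@u*1e3-0,'lat',(f-m)@np.array([-u[1],u[0],0])*1e3)
  print('tcp->foot in tool (mm)',R.T@(f-t)*1e3)
E
```

```text
corner [0.45   0.3332 0.064 ] foot [0.4417 0.3603 0.064 ] heel [0.4596 0.3061 0.013 ] tool [ 47.6032   1.8929 163.6404] foot-heel fwd 56.910265155033905 lat 2.9125456116779174
tcp->foot in tool (mm) [104.6488   0.5324 112.7266]
corner [0.4494 0.3344 0.064 ] foot [0.4411 0.3615 0.064 ] heel [0.4596 0.3061 0.013 ] tool [ 47.6032   1.8929 163.6404] foot-heel fwd 58.26387722097903 lat 3.1845745153968648
tcp->foot in tool (mm) [106.0093   0.2969 112.7286]
```

Emit:
carry_out --plan '[[[0,0,-3,0,0,0,255],[0,0,-3,0,0,0,255],[0,0,-3,0,0,0,255],[3.4,0,0,0,0,0,255],[3.4,0,0,0,0,0,255],[3.4,0,0,0,0,0,255],[0,0,0,0,0,0,255],[0,0,0,0,0,0,255]]]'

```text
time_s: 10.82
tool_pos: [0.4387, 0.3622, 0.2676]
tcp_rot: [[-0.3, 0.954, -0.0], [0.954, 0.3, 0.004], [0.004, 0.001, -1.0]]
force: [-0.2, -0.3, 0.1]
width: -0.0
```

Emit:
carry_out --plan '[[[0,0,1.2,0,0,0,255],[0,0,0.9,0,0,0,255],[0,0,0.3,0,0,0,255],[0,0,0.2,0,0,0,255],[0,0,0,0,0,0,255],[0,0,0,0,0,0,255]]]'

```text
time_s: 11.32
tool_pos: [0.4422, 0.3568, 0.2403]
tcp_rot: [[-0.291, 0.957, -0.0], [0.957, 0.291, -0.0], [-0.0, -0.0, -1.0]]
force: [-0.4, 0.4, 0.2]
width: -0.0
```

Tips are about 3 mm above the plate, directly over the foot. I'll step down gently.

Emit:
carry_out --plan '[[[0,0,0.2,0,0,0,255],[0,0,0,0,0,0,255]]]'

```text
time_s: 11.48
tool_pos: [0.4419, 0.3573, 0.2388]
tcp_rot: [[-0.291, 0.957, 0.0], [0.957, 0.291, 0.0], [0.0, 0.0, -1.0]]
force: [0.3, 0.4, 1.5]
width: -0.0002
```

Emit:
carry_out --plan '[[[0,0,0.1,0,0,0,255],[0,0,0,0,0,0,255]]]'

```text
time_s: 11.65
tool_pos: [0.4418, 0.3574, 0.2377]
tcp_rot: [[-0.292, 0.957, 0.0], [0.957, 0.292, 0.0], [0.0, 0.0, -1.0]]
force: [0.4, -0.3, 0.8]
width: 0.0003
```

Emit:
carry_out --plan '[[[0,0,0.1,0,0,0,255],[0,0,0,0,0,0,255]]]'

```text
time_s: 11.82
tool_pos: [0.4419, 0.3576, 0.2375]
tcp_rot: [[-0.292, 0.957, 0.0], [0.957, 0.292, -0.001], [-0.001, 0.0, -1.0]]
force: [-1.0, -0.9, 5.5]
width: 0.0001
```

Emit:
carry_out --plan '[[[0,0,0.1,0,0,0,255],[0,0,0,0,0,0,255]]]'

```text
time_s: 11.98
tool_pos: [0.4419, 0.3578, 0.2375]
tcp_rot: [[-0.292, 0.957, 0.001], [0.957, 0.292, -0.001], [-0.002, 0.0, -1.0]]
force: [-2.0, -3.1, 10.1]
width: -0.0001
```

Emit:
carry_out --plan '[[[0,0,0.1,0,0,0,255],[0,0,0,0,0,0,255]]]'

```text
time_s: 12.15
tool_pos: [0.4418, 0.3579, 0.2373]
tcp_rot: [[-0.292, 0.957, 0.001], [0.957, 0.292, -0.002], [-0.003, 0.0, -1.0]]
force: [-4.1, -5.5, 15.4]
width: 0.0004
```

Emit:
carry_out --plan '[[[-0.05,-0.06,0.03,0,0,0,255],[0,0,0,0,0,0,255],[0,0,0,0,0,0,255],[0,0,0,0,0,0,255],[0,0,0,0,0,0,255],[0,0,0,0,0,0,255],[0,0,0,0,0,0,255]]]'

```text
time_s: 12.73
tool_pos: [0.4416, 0.3576, 0.2373]
tcp_rot: [[-0.292, 0.956, 0.002], [0.956, 0.292, -0.001], [-0.001, 0.002, -1.0]]
force: [-2.7, -4.6, 15.1]
width: 0.0001
```

Emit:
carry_out --plan '[[[0,0,0,0,0,0,255],[0,0,0,0,0,0,255],[0,0,0,0,0,0,255],[0,0,0,0,0,0,255],[0,0,0,0,0,0,255],[0,0,0,0,0,0,255],[0,0,0,0,0,0,255]]]'

```text
time_s: 13.32
tool_pos: [0.4416, 0.3576, 0.2373]
tcp_rot: [[-0.292, 0.956, 0.002], [0.956, 0.292, -0.001], [-0.001, 0.002, -1.0]]
force: [-3.3, -4.9, 14.9]
width: 0.0002
```

```bash
python3 - <<'E'
from h import *
s=read_state();print(s['time_s'],np.array(s['tool_pos']),np.array(s['force']))
im=get_image('wrist');cv2.imwrite(f'pics/wrist11.png',im[:,:,::-1])
im=get_image('side');cv2.imwrite(f'pics/side11.png',cv2.resize(im[90:260,195:355,::-1],None,fx=3.5,fy=3.5,interpolation=cv2.INTER_CUBIC))
E
```

```text
13.3167 [0.4416 0.3576 0.2373] [-3.3424 -4.8996 14.8727]
```

View pics/side11.png

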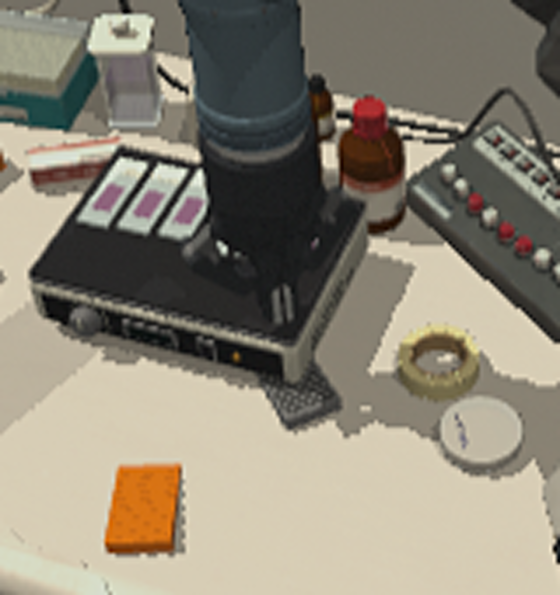

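Emit:
carry_out --plan '[[[0,0,-0.3,0,0,0,255],[0,0,-0.5,0,0,0,255],[0,0,-2,0,0,0,255],[0,0,-3,0,0,0,255],[-3,0,-3,0,0,0,255],[-3,0,-3,0,0,0,255],[-3,0,-3,0,0,0,255],[0,0,0,0,0,0,255]]]'

```text
time_s: 14.08
tool_pos: [0.4722, 0.2671, 0.3862]
tcp_rot: [[-0.282, 0.959, 0.011], [0.96, 0.282, -0.001], [-0.004, 0.01, -1.0]]
force: [1.5, -1.3, -0.1]
width: -0.0
```

Emit:
carry_out --plan '[[[0,-3,0,0,0,0,255],[0,-3,0,0,0,0,255],[0,0,0,0,0,0,255],[0,0,0,0,0,0,255]]]'

```text
time_s: 14.42
tool_pos: [0.408, 0.2543, 0.3801]
tcp_rot: [[-0.293, 0.956, 0.0], [0.956, 0.293, -0.002], [-0.002, -0.001, -1.0]]
force: [0.6, 1.2, 0.0]
width: 0.0001
```

```bash
python3 - <<'E'
from h import *
import pickle
s=read_state();print(s['time_s'],np.array(s['tool_pos']),np.array(s['force']));pickle.dump(s,open('s12.pkl','wb'))
im=get_image('wrist');cv2.imwrite(f'pics/wrist12.png',im[:,:,::-1])
im=get_image('side');cv2.imwrite(f'pics/side12.png',im[:,:,::-1])
E
```

```text
14.4167 [0.408  0.2543 0.3801] [0.5848 1.1596 0.03  ]
```

View pics/wrist12.png

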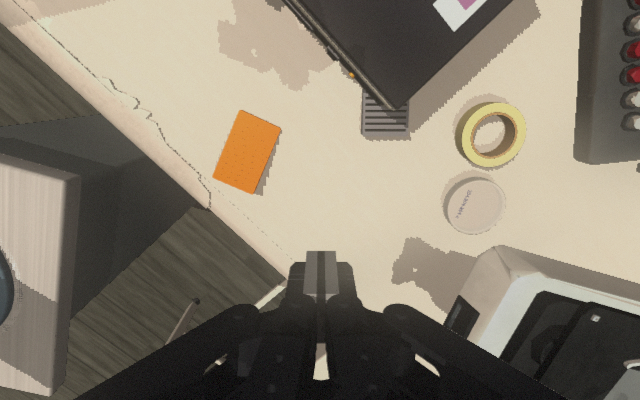

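View pics/side12.png

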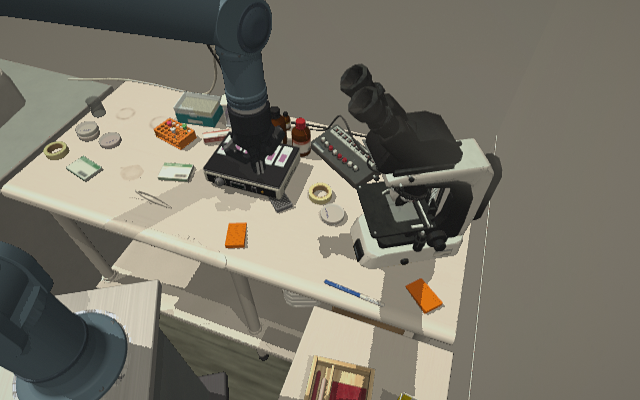

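```bash
python3 - <<'E'
from h import *
import pickle
s=pickle.load(open('s12.pkl','rb'));c=cam('wrist',s)
m=(ray(c,(362,134),.013)+ray(c,(408,135),.013))/2;C=ray(c,(398,108),.064)
print('heel',m,'corner',C,np.linalg.norm((C-m)[:2]))
workorder.hand_in()
E
```

```text
heel [0.4584 0.3073 0.013 ] corner [0.4499 0.3343 0.064 ] 0.028236823854945893
the job is handed in; nothing more can be done
```

The wedge is pushed in under the front right foot, the corner press showed no rocking, and the job was handed in at about 14.5 s of the 53 s allowed. I don't know the verdict, because the hand-in gives none.

- **Push:** I pushed the wedge thin end first, with two fingertips on its heel. The force stayed under about 1 N, then climbed to about 8 N over the last few millimetres, and I stopped there.
- **Fit:** From the images the foot's middle sits at about x = +20 mm on the wedge and 3 mm off its centreline. That is 3 mm short of the nominal +17 mm, within my measuring error of about 4 mm. I took the force rise as the sign that it was snug.
- **Press:** I pressed the corner straight above the foot at about 15 N for over a second. The fingertips sank only about 0.2 mm, so it did not rock. There was also 5–7 N of sideways force during the press.
- **Final check:** After the arm backed off, the warmer's corner measured at the same place within about 1 mm. The wedge was still in place, and the pictures showed nothing else out of place.
- **Unexplained reading:** About 6 N of upward force showed on the tool at the end of the push. I put it down to friction at the heel, because the moment reading did not point to contact between the gripper and the warmer, but I did not confirm it.

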